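# Clamp a scanner tube with the ratchet lever

### The arm

A 7-joint arm with a two-finger parallel gripper is mounted at the origin on a cart in front of the work surface, level with it; the furniture and walls round the work are solid. World frame = base frame: x ahead of the robot, y to its left, z up, the work surface at z = 0. Lengths are in m, angles in degrees, forces in N, time in s.
With the tool pointing down it reaches from about 0.4 to 0.875 m from the base axis. Payload 19.3 kg.
Tool frame: the origin (TCP) lies on the centre line of the jaws, within the pads' length; the fingertips stand 11 mm ahead of it and the grasp point (between the pads) lies 8 mm behind it; z points along the fingers, y is the line along which they close (so a half turn about z gives the same grasp; the last joint's range is limited). The gripper opens to 85 mm and grips with 20 to 120 N. Pads are 22 mm wide; open, the fingers measure 114 mm over their backs; the gripper's body (76 mm by 85 mm) begins 54 mm behind the grasp point. The pads swing forward as they close: fully open they stand 13 mm farther back than shut.
Start: joints at [-71.803, 29.874, -2.08, 91.645, 1.215, 58.505, -6.463], TCP at [0.236, 0.579, 0.242] pointing down, gripper open.
Joint ranges: [-166.77, 166.77], [-17.47, 122.26], [-85.68, 81.53], [9.62, 139.38], [-72.42, 252.41], [9.2, 110.78], [-144.41, 144.41]. Speed limits (degrees/s): [108.29, 108.29, 136.94, 136.94, 172.46, 172.46, 172.46].

### API

Orientations are given as a 3x3 rotation matrix whose columns are the frame's x, y, z axes.
In Python, from rig import r gives the robot as it stands. The module is installed in compiled form; this text tells all that it offers. Calls block until the motion is done:
- r.move_ptp(position, orientation): joint-space move of the TCP to a pose.
- r.movel(position, rotation=None, rate=0.15): straight line of the TCP; rotation=None keeps the orientation; rate is the mean speed in m/s.
- r.move_j(angles): joint-space move.
- r.release() and r.grasp(f_grip=None): open the fingers fully, or close them until they stop; f_grip is the grip in N (None keeps the last).
- r.dwell(seconds).
- r.ik(position, orientation): joint angles nearest the present ones, or None.
- r.state(): the state.
- r.get_image(name): name is "scene" or "top" or "wrist"; returns the picture (480x640x3 uint8, red, green, blue); there is no depth.
- r.camera_params(name): a dict with "fx", "fy", "cx", "cy" (pixels), "world_to_cam" (4x4, takes a point from world to camera coordinates); the wrist camera has in their place "mount" (4x4, takes a point from camera to tool coordinates, whose origin is the TCP and whose axes are the flange's). Camera axes: x right, y down, z forward; pixel columns grow to the right and rows downward; lengths in m; the calibration is good to about 2 mm. A picture is of the moment at which its call begins: read the wrist's pose just before it. camera_params takes no time and is no camera call.
A pose or a line that the arm cannot do raises r.Unreachable and nothing moves.
- r.close_job(): hands the job in; it is judged then, once.
The state is a dict: "t": time; "joint_positions": joint angles; "qd": joint speeds; "joint_efforts": joint torques, N m; "tool_pos": TCP position; "orientation": TCP orientation; "force": force on the tool from outside, world axes, zero at the start; "torque": the same for the moment, N m; "gripper_width": finger opening in m; "gripper_force": force on a finger pad.
Only numpy, scipy, OpenCV 4.12 (cv2) and the standard library are available. Lean on these libraries where they do the work, as an engineer would, in place of code of your own. Each camera call takes 0.05 s, during which the arm holds its last target. There are 200 camera calls.

### The job

Stand the white scanner tube upright on the blue clamp's bed, between the padded jaw and the black V-jaw. Press the green feed key so that it latches and the red release key pops up, then take the lever by its black ball and pump it from stop to stop, one ratchet tooth a stroke, until the sprung pad holds the tube firmly in the V-jaw: the pad's green neck must be pushed in by part of its length but not all the way, as the tube is fragile. Close the jaw only with the lever, never by pushing it, and leave the things around it alone.

Things in the scene. Friction and masses are not known exactly. Their poses are not given: they have to be found in the camera images.
- tube_mid (a point): Middle of the axis, half-way up, of the loose white scanner tube with a black band: 100 mm tall, 0.15 to 0.31 kg, 50 mm across at the foot, narrowing evenly to 37 mm at the top (about 40 mm at 75 mm up). It starts standing on the bench. z is the tube's axis.
- tube: The same tube; this origin is the centre of its foot.
- clamp: Blue ratchet clamp fixed to the bench. Origin on the bench, in line with the jaws; y is the closing direction, -x the side with the key box, z up. Bed from y -158 to +142 mm, 72 mm wide, top at z 14 mm. From -y to +y: ratchet housing with the lever, moving jaw, sprung pad, room for the tube, V-jaw.
- v_seat (a point): Place of tube_mid when the tube stands on the bed fully in the V-jaw: 64 mm above the bench. The V-jaw (aluminium block, two black rubber faces, top 60 mm above the bench) opens to the clamp's -y and is screwed down at a different place along the bed each time. The open pad leaves 12 to 28 mm of play: stand the tube anywhere in it, the closing jaw slides it into the V.
- jaw: Moving aluminium jaw, 52 mm wide, top 62 mm above the bench, on a rack with teeth 5 mm apart; a weak spring (3 to 4 N) pulls it open. Its origin coincides with the clamp's when fully open and moves with it along the clamp's +y, at most 42 mm.
- pad_face (a point): Centre of the face of the round black pad (36 mm) at the front of the moving jaw, 44 mm above the bench and, while free, 35.5 mm ahead (+y) of the jaw's origin. Its sprung neck carries a 9 mm green band that sinks into the jaw: it begins to give at 6 N, then 0.5 mm for each further N; 12 mm in it is solid.
- lever_ball (a point): Centre of the black ball knob (25 mm) on top of the upright steel lever, 105 mm from its hinge, about 178 mm above the bench. The lever swings in the clamp's y-z plane between two firm stops 0.16 rad either side of upright: the front stop towards the jaws (+y), the rear stop away from them (-y); the ball travels 33 mm. It starts anywhere and stays where it is left.
- lever_hinge (a point): Centre of the lever's hinge (axis: clamp x), 74 mm above the bench. Pulling the ball from front stop to rear stop advances the jaw one tooth; take it fully back to the front stop to pick up the next. A short stroke can miss the tooth. Pull near the end of the stroke: under 1 N while the pad is free, about 2 N when it just meets the seated tube, 3 N with the pad 3 mm in, 4.5 N at 6 mm, over 6 N at 10 mm.
- feed_key_top (a point): Centre of the top face of the green feed key, 26 mm square, 67 mm above the bench when up. It goes 10 mm straight down with 1 to 3 N and latches 8.5 mm down; pressing one key pops the other up. Only with the feed key latched does the holding pawl drop into the rack and keep the jaw where the lever brought it.
- release_key_top (a point): Centre of the top face of the red release key, 26 mm square, 40 mm from the green one (clamp -y). It starts latched down, 58.5 mm above the bench; 67 mm when up.
- feed_key (a joint): Green feed key: 0 up, +0.0085 m latched down, +0.010 m at the bottom.
- release_key (a joint): Red release key: 0 latched down (as at the start), -0.0085 m up.
- vial_white: Small bottle with a white cap, 25 mm across and 48 mm tall, standing behind the tube's place: leave alone.
- vial_blue: Small bottle with a blue cap, 25 mm across and 48 mm tall, standing behind the tube's place: leave alone.
- sample_box: Flat white sample case, 87x112x24 mm, lying left of the clamp: leave alone.
- probes: Flat dark blue probe case, 61x76x14 mm, lying in front: leave alone.
Not all that is in view belongs to the job. Leave any yellow look-alike of the tube alone.

How it is judged:
By the outcome, as a careful person would: the job done as asked, in the order asked, and still so for the second after the job is handed in, with the robot touching nothing.
It also fails if it takes over 67 s, if anything falls off the work surface, if the arm or the gripper's body presses on something with over 40 N, if the wrist force passes 120 N, or if a joint passes its speed limit or range.

## Working session

There is one attempt and no reset: what is moved stays moved. The work goes in short steps, each a Python script; the robot and the scene stay as the last script left them, time stands still between calls to the robot, and variables do not carry over. Pictures are saved under pics/ and viewed, at most 10 in all, crops included, and the job is handed in when it is done.

```bash
mkdir -p pics
python3 - <<'E'
from rig import r
import cv2,numpy as np
for n in("scene","top"):
    im=r.get_image(n); cv2.imwrite(f"pics/{n}0.png",im[:,:,::-1])
    c=r.camera_params(n); print(n,c["fx"],c["fy"],c["cx"],c["cy"]); print(np.round(c["world_to_cam"],4).tolist())
print(np.round(r.camera_params("wrist")["mount"],4).tolist())
s=r.state(); print(s["t"],np.round(s["orientation"],3).tolist(),s["force"],s["gripper_width"])
E
```

```text
scene 497.20579720228193 497.20579720228193 320.06200394009807 236.1103807123412
[[-0.8665, -0.4987, -0.0199, 0.5294], [-0.2377, 0.4474, -0.8621, 0.1701], [0.4389, -0.7424, -0.5063, 1.0031], [0.0, 0.0, 0.0, 1.0]]
top 513.0660434857454 513.0660434857454 319.15484357395803 238.26498127009398
[[-0.0277, -0.9996, -0.003, 0.185], [-0.981, 0.0278, -0.192, 0.5219], [0.192, -0.0024, -0.9814, 1.1437], [0.0, 0.0, 0.0, 1.0]]
[[0.0002, -0.9647, -0.2633, 0.0682], [1.0, 0.0005, -0.001, 0.0001], [0.0011, -0.2633, 0.9647, -0.1315], [0.0, 0.0, 0.0, 1.0]]
0.1 [[-0.926, 0.378, -0.0], [0.378, 0.926, -0.001], [-0.0, -0.001, -1.0]] [-0.13991329  0.71323497  0.07198782] 0.08532351962587777
```

View pics/scene0.png

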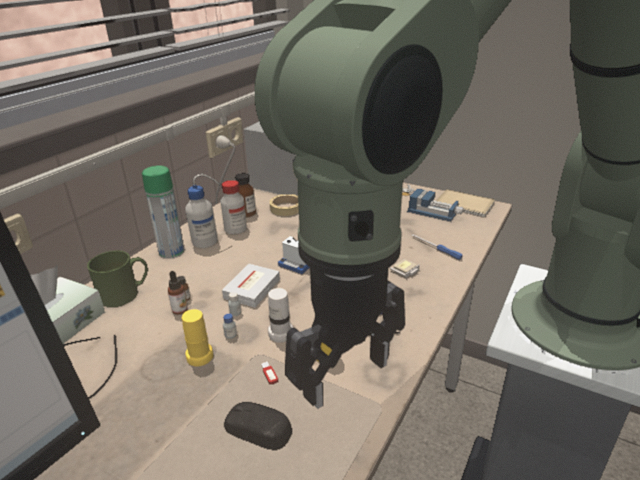

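View pics/top0.png

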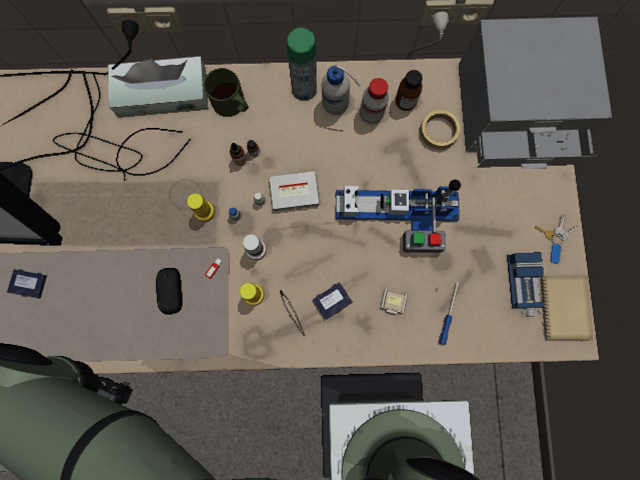

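The scene view shows the white tube (279,312). In the top view, the white tube with the band is at (254,246). The yellow look-alikes are at (200,207) and (251,293), so they are not the one meant. The clamp runs from (337,203) to (460,205), with the V-jaw at the left end, keys at (419,239) and (436,240), and the ball at (455,185). I'll confirm this in one enlarged crop.

```bash
cat > h.py <<'E'
import numpy as np,cv2
from rig import r
def cast(n,u,v,z,T=None):
    c=r.camera_params(n)
    M=np.linalg.inv(c["world_to_cam"]) if T is None else T@c["mount"]
    d=M[:3,:3]@[(u-c["cx"])/c["fx"],(v-c["cy"])/c["fy"],1]; o=M[:3,3]
    return o+d*(z-o[2])/d[2]
def proj(n,p,T=None):
    c=r.camera_params(n)
    W=c["world_to_cam"] if T is None else np.linalg.inv(T@c["mount"])
    q=W[:3,:3]@p+W[:3,3]
    return np.array([c["fx"]*q[0]/q[2]+c["cx"],c["fy"]*q[1]/q[2]+c["cy"]])
def pose():
    s=r.state(); T=np.eye(4); T[:3,:3]=s["orientation"]; T[:3,3]=s["tool_pos"]; return T
def blobs(im,lo,hi,box=None,amin=15):
    h=cv2.cvtColor(im,cv2.COLOR_RGB2HSV); m=cv2.inRange(h,np.array(lo),np.array(hi))
    if box: 
        k=np.zeros_like(m); x0,y0,x1,y1=box; k[y0:y1,x0:x1]=255; m&=k
    n,l,s,c=cv2.connectedComponentsWithStats(m)
    return [(np.round(c[i],1).tolist(),s[i].tolist()) for i in range(1,n) if s[i][4]>=amin]
E
python3 - <<'E'
from h import *
im=cv2.imread("pics/top0.png")
a=cv2.resize(im[170:260,325:470],None,fx=5.5,fy=5.5,interpolation=3)[:,:797]
b=cv2.resize(im[225:270,230:280],None,fx=2,fy=2)
a[-90:,:100]=b; cv2.imwrite("pics/crop1.png",a)
rgb=im[:,:,::-1].copy()
print("green",blobs(rgb,(45,100,60),(80,255,255),(330,170,470,260),8))
print("red",blobs(rgb,(0,150,90),(6,255,255),(330,170,470,260),8))
print("blue",blobs(rgb,(100,120,40),(125,255,255),(325,170,470,260),60))
print("white",blobs(rgb,(0,0,170),(179,40,255),(235,225,280,270),8))
for n,u,v,z in[("tube",254,242,.1),("ball",455,185,.178),("green",419,238.5,.067),("red",436,240,.0585)]:print(n,cast("top",u,v,z).round(4))
E
```

```text
green [([387.4, 200.4], [386, 198, 4, 6, 23]), ([418.1, 237.7], [413, 233, 11, 11, 115])]
red [([435.0, 238.5], [430, 233, 11, 12, 114])]
blue [([372.6, 192.9], [357, 191, 33, 5, 154]), ([415.2, 195.9], [409, 191, 16, 8, 67]), ([400.6, 217.7], [336, 206, 97, 25, 817]), ([448.2, 212.9], [435, 206, 24, 14, 209])]
white [([250.4, 241.7], [243, 235, 16, 15, 180]), ([263.2, 248.5], [261, 242, 4, 14, 14])]
tube [0.5129 0.3158 0.1   ]
ball [ 0.6087 -0.12    0.178 ]
green [ 0.5167 -0.0586  0.067 ]
red [ 0.5136 -0.0993  0.0585]
```

View pics/crop1.png

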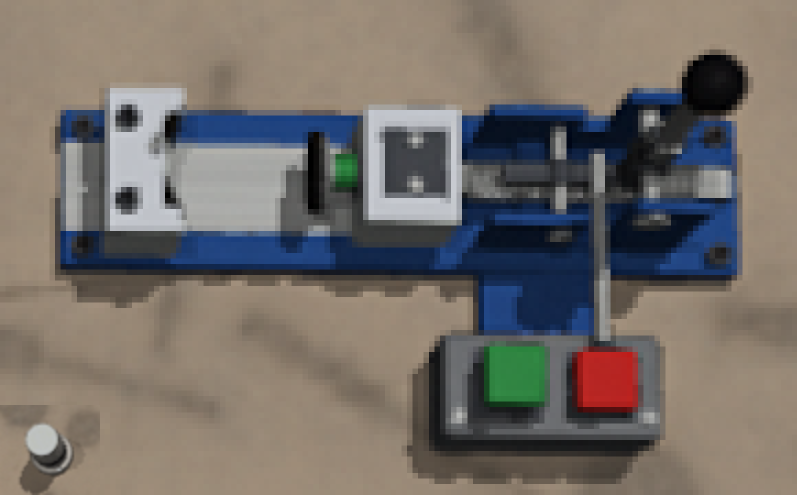

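The crop confirms it: the white tube (inset) stands at (251.5,242.5), and it's the only white upright. The clamp's +y points left in the image (world +y) and the keys are on the robot side. Next I'll take wrist looks over the tube and then over the clamp.

Run:
```python
from h import *
for u,v in[(335.9,190.4),(335.9,219.5),(459.2,192),(459.2,220.5)]: print(cast("top",u,v,.014).round(4))
R=np.array([[-1,0,0],[0,1,0],[0,0,-1.]])
t=cast("top",251.5,242.3,.1); print("tube",t.round(4))
for p in([t[0],t[1],.07],[.58,.06,.085],[.517,-.06,.07],[.61,-.1,.17],[.61,-.1,.35]): print(None if r.ik(p,R) is None else np.round(r.ik(p,R)))
r.move_ptp([t[0]-.02,t[1],.27],R)
T=pose();im=r.get_image("wrist");cv2.imwrite("pics/w1.png",im[:,:,::-1]);np.save("w1.npy",T)
r.move_ptp([.56,0.02,.33],R)
T=pose();im=r.get_image("wrist");cv2.imwrite("pics/w2.png",im[:,:,::-1]);np.save("w2.npy",T)
print(r.state()["t"])
```

```text
[0.6521 0.126  0.014 ]
[0.5791 0.1285 0.014 ]
[ 0.6395 -0.1748  0.014 ]
[ 0.5682 -0.1691  0.014 ]
tube [0.5123 0.3214 0.1   ]
[-35.  41.  -5. 102.   5.  38.  48.]
[-12.  38.   1. 105.  -1.  37.  79.]
[  0.  35.  -0. 115.   0.  30.  90.]
[ -4.  34.  11.  97.  -8.  49. 101.]
[-14.  26.  27.  86. -12.  71. 105.]
2.7667
```

View pics/w1.png

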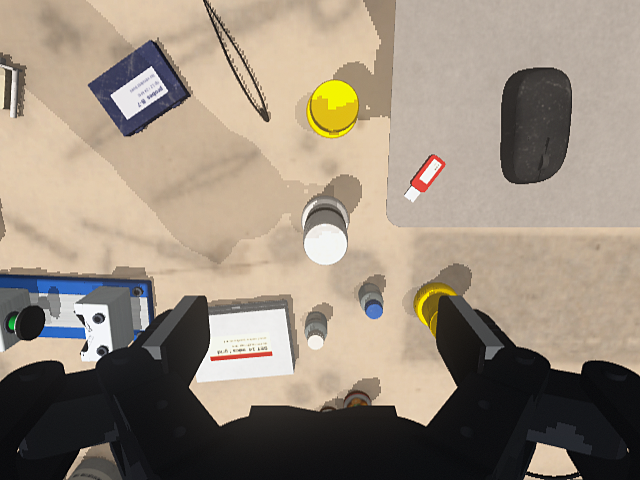

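View pics/w2.png

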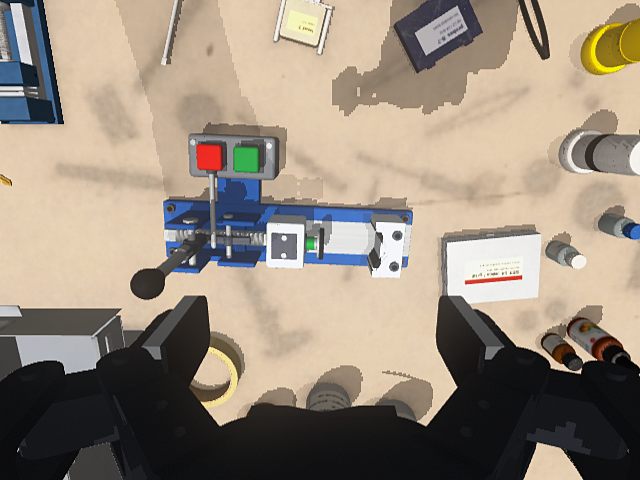

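w1 shows the tube's top disc at (326,243). w2 shows the red key at (209,156), green key at (246,159), ball at (147,283), the bed from (165,200) to (412,210), and the V-jaw's notch edge at about (373,247).

Run:
```python
from h import *
im1=cv2.imread("pics/w1.png")[:,:,::-1].copy();im2=cv2.imread("pics/w2.png")[:,:,::-1].copy()
T1=np.load("w1.npy");T2=np.load("w2.npy")
print("T2",T2[:3,3].round(4))
w=blobs(im1,(0,0,215),(179,40,255),(295,190,355,270),60);print(w)
for c,b in w: print("tube top",cast("wrist",b[0]+b[2]/2-.5,b[1]+b[3]/2-.5,.1,T1).round(4))
for n,lo,hi,box,z in[("green",(45,120,60),(80,255,255),(225,135,270,185),.067),("red",(0,150,90),(8,255,255),(185,135,230,180),.0585),
  ("neck",(45,100,40),(80,255,255),(300,225,330,260),.044),("ball",(0,0,0),(179,255,50),(120,262,165,305),.178)]:
    for c,b in blobs(im2,lo,hi,box,20):
        print(n,c,b,cast("wrist",b[0]+b[2]/2-.5,b[1]+b[3]/2-.5,z,T2).round(4))
h=cv2.cvtColor(im2,cv2.COLOR_RGB2HSV);m=cv2.inRange(h,np.array((100,120,30)),np.array((125,255,255)));m[:197]=0;m[285:]=0;m[:,:155]=0;m[:,420:]=0
# near edge: first blue row per column, away from key bracket
xs=[x for x in range(280,405)]; ys=[np.argmax(m[:,x]>0) for x in xs]
k=np.polyfit(xs,ys,1);k=np.polyfit(*np.array([(x,y) for x,y in zip(xs,ys) if abs(y-np.polyval(k,x))<2]).T,1)
A=cast("wrist",280,np.polyval(k,280),.014,T2);B=cast("wrist",404,np.polyval(k,404),.014,T2);print("edge",A.round(4),B.round(4))
yaw=np.arctan2(-(B-A)[0],(B-A)[1]);print("yaw",np.degrees(yaw))
a=cv2.resize(im2[190:300,125:425],None,fx=2.66,fy=2.66,interpolation=3)
cv2.imwrite("pics/crop2.png",a[:,:,::-1])
```

```text
T2 [0.5599 0.0217 0.3297]
[([306.5, 213.2], [302, 201, 15, 29, 98]), ([325.0, 244.0], [304, 224, 43, 41, 1375])]
tube top [0.4873 0.3121 0.1   ]
tube top [0.5117 0.3251 0.1   ]
green [245.9, 159.0] [233, 147, 26, 26, 621] [ 0.5179 -0.0562  0.067 ]
red [209.0, 156.7] [197, 144, 26, 27, 632] [ 0.516  -0.0951  0.0585]
neck [309.6, 243.3] [306, 237, 8, 13, 92] [0.6127 0.0074 0.044 ]
ball [152.1, 283.5] [131, 269, 34, 30, 211] [ 0.6078 -0.1172  0.178 ]
edge [ 0.5745 -0.0284  0.014 ] [0.5836 0.1196 0.014 ]
yaw -3.5030709494731718
```

View pics/crop2.png

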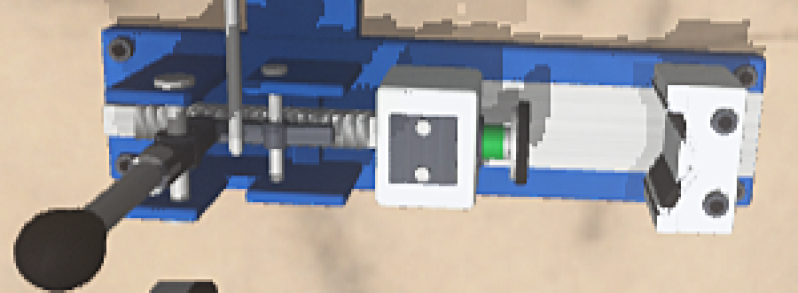

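Run:
```python
from h import *
T2=np.load("w2.npy")
f=lambda u,v,z:cast("wrist",125+u/2.66,190+v/2.66,z,T2)
print("ball",f(60,248,.178).round(4));print("V",f(665,85,.06).round(4),f(657,232,.06).round(4),f(745,85,.06).round(4))
pad=f(528,140,.05);print("pad",pad.round(4))
print("jaw",f(378,88,.062).round(4),f(475,205,.062).round(4))
R=np.array([[-1,0,0],[0,1,0],[0,0,-1.]])
y=pad[1]+.030; x=.611+.049*y; print("place",x,y)
tx,ty=.512,.324
r.move_ptp([tx,ty,.16],R); r.movel([tx,ty,.072],rate=.12)
r.grasp(35); s=r.state(); print("w",s["gripper_width"],s["gripper_force"],s["t"])
r.movel([tx,ty,.19],rate=.2); s=r.state(); print(s["gripper_width"],s["force"])
r.movel([x,y,.19],rate=.25); s=r.state(); print(s["t"],s["gripper_width"])
cv2.imwrite("pics/s2.png",r.get_image("scene")[:,:,::-1])
T=pose();im=r.get_image("wrist");cv2.imwrite("pics/w3.png",im[:,:,::-1]);np.save("w3.npy",T)
```

```text
ball [ 0.6076 -0.1171  0.178 ]
V [0.5843 0.0788 0.06  ] [0.648  0.0779 0.06  ] [0.5842 0.1113 0.06  ]
pad [0.6105 0.0233 0.05  ]
jaw [ 0.5853 -0.0374  0.062 ] [0.6353 0.0012 0.062 ]
place 0.6136120381905594 0.05330690184815172
w 0.03917733711339535 34.89662080683047 5.4667
0.039076423157955446 [ 0.48218218  0.09939839 -2.24280561]
7.5167 0.03921406639838337
```

View pics/w3.png

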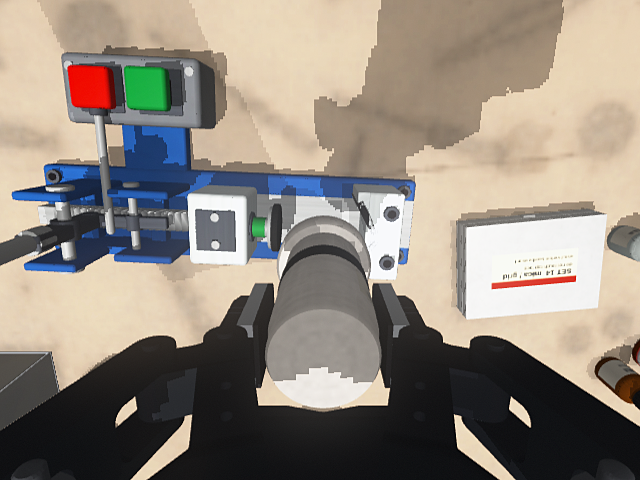

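The tube is held plumb at (325,330). The pad's face is at (283,228) and the V-jaw's front at (357,190), so I'll check the gap and then lower.

Run:
```python
from h import *
T=np.load("w3.npy")
print("pad",cast("wrist",283,228,.05,T).round(4),"V",cast("wrist",357,190,.06,T).round(4),"green",cast("wrist",147,86,.067,T).round(4),"red",cast("wrist",91,86,.0585,T).round(4))
p=pose()[:3,3]
r.movel([p[0],p[1],.092],rate=.12); s=r.state(); print(s["force"].round(2))
z=.092
f0=s["force"][2]
while z>.082:
    z-=.001; r.movel([p[0],p[1],z],rate=.05); s=r.state()
    if s["force"][2]-f0>1.5: break
print("z",z,s["force"].round(2),s["tool_pos"].round(4),s["t"])
r.release(); r.movel([p[0],p[1],.20],rate=.25)
print(r.state()["t"],r.state()["gripper_width"])
cv2.imwrite("pics/s3.png",r.get_image("scene")[:,:,::-1])
T=pose();im=r.get_image("wrist");cv2.imwrite("pics/w4.png",im[:,:,::-1]);np.save("w4.npy",T)
```

```text
pad [0.6124 0.0264 0.05  ] V [0.5829 0.079  0.06  ] green [ 0.517  -0.0545  0.067 ] red [ 0.5161 -0.0943  0.0585]
[ 0.79  0.12 -2.79]
z 0.086 [-2.2   0.69  8.33] [0.6136 0.0549 0.0867] 10.0833
11.2167 0.08481791181950664
```

View pics/w4.png

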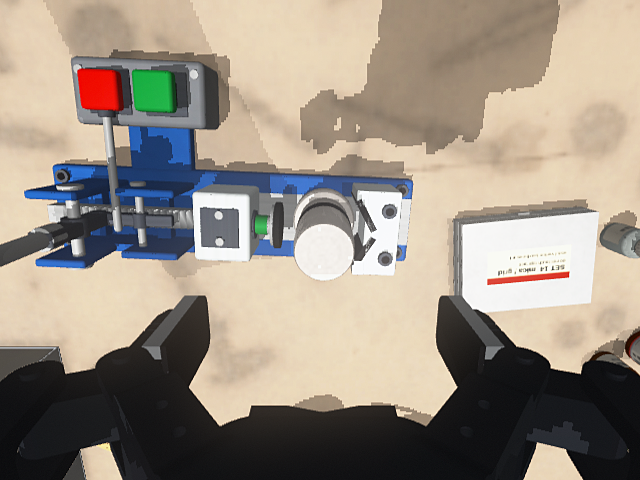

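The tube stands upright on the bed between the pad and the V: its top is at (325,250), the pad at (278,225) and the V at (360,225). Next, the green key at (153,90).

Run:
```python
from h import *
gx,gy=.5172,-.0555
r.grasp(30); r.movel([gx,gy,.12],rate=.25); r.movel([gx,gy,.085],rate=.15)
s=r.state(); f0=s["force"]; print(s["tool_pos"].round(4),s["gripper_width"],s["t"])
z=.080
for z in np.arange(.080,.0665,-.001):
    r.movel([gx,gy,z],rate=.05); s=r.state(); F=s["force"][2]-f0[2]; print(round(z,4),s["tool_pos"][2].round(4),round(F,2))
    if F>6: break
r.movel([gx,gy,.12],rate=.2)
r.movel([.54,-.05,.25],rate=.25)
T=pose();im=r.get_image("wrist");cv2.imwrite("pics/w5.png",im[:,:,::-1]);np.save("w5.npy",T)
print(r.state()["t"])
```

```text
[ 0.5177 -0.0547  0.0853] 0.00023393232000649286 13.2833
0.08 0.0804 -0.49
0.079 0.0792 -0.64
0.078 0.078 -0.91
0.077 0.0771 3.93
0.076 0.0759 -0.07
0.075 0.0749 -0.74
0.074 0.0739 0.41
0.073 0.0729 -0.01
0.072 0.0719 0.85
0.071 0.071 -0.31
0.07 0.0699 0.33
0.069 0.0689 1.48
0.068 0.068 4.22
0.067 0.0676 19.14
17.925
```

View pics/w5.png

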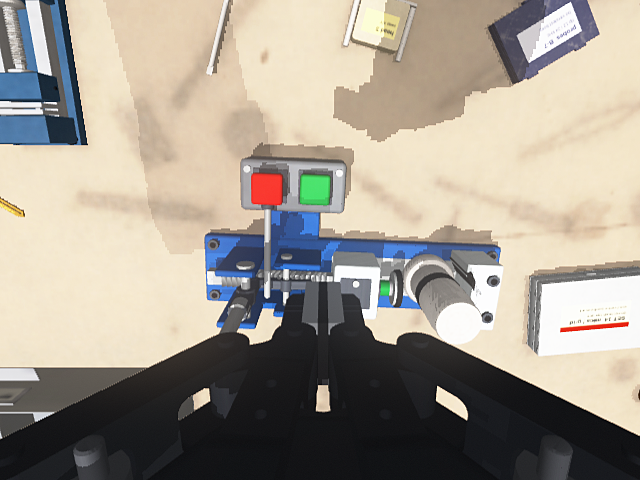

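Red at (266,188) and green at (315,189). I'll check their sizes for the heights, then grip the ball and find the stops by force.

Run:
```python
from h import *
im=cv2.imread("pics/w5.png")[:,:,::-1].copy();T=np.load("w5.npy")
for n,lo,hi in(("red",(0,150,90),(8,255,255)),("green",(45,120,60),(80,255,255))):
    b=max(blobs(im,lo,hi,(230,150,350,215),20),key=lambda q:q[1][4])[1]
    for z in(.0585,.067):
        a=cast("wrist",b[0]-.5,b[1]-.5,z,T);c=cast("wrist",b[0]+b[2]-.5,b[1]+b[3]-.5,z,T);print(n,z,((c-a)*1e3).round(1),((a+c)/2).round(4))
R=np.array([[-1,0,0],[0,1,0],[0,0,-1.]])
bx,by=.607,-.118
r.release(); r.movel([bx,by,.25],rate=.25); r.movel([bx,by,.169],rate=.15)
s=r.state(); f0=s["force"].copy(); print(s["tool_pos"].round(4))
r.grasp(30); s=r.state(); print("ball w",s["gripper_width"],s["gripper_force"],s["force"]-f0,s["t"])
d=np.array([.049,.9988,0])
p=np.array([bx,by,.169]); 
for k in range(1,14):
    r.movel(p+d*.003*k,rate=.08); s=r.state(); F=(s["force"]-f0)@d; print(k*3,s["tool_pos"].round(4),round(F,2))
    if abs(F)>9: break
np.save("lev.npy",np.array([p+d*.003*k,f0]))
print(s["t"],s["gripper_width"])
```

```text
red 0.0585 [27.1 26.1  0. ] [ 0.5168 -0.0969  0.0585]
red 0.067 [26.4 25.4  0. ] [ 0.5156 -0.0957  0.067 ]
green 0.0585 [26.3 25.3  0. ] [ 0.5172 -0.0563  0.0585]
green 0.067 [25.6 24.6  0. ] [ 0.516  -0.0561  0.067 ]
[ 0.6074 -0.1178  0.1699]
ball w 0.02290884235171142 29.161992967128754 [-2.60293070e+00  1.04741578e-03  5.27903590e+00] 20.5333
3 [ 0.6072 -0.1156  0.1693] -2.93
6 [ 0.6074 -0.1127  0.1695] -2.51
9 [ 0.6075 -0.1098  0.1696] -3.23
12 [ 0.6077 -0.1066  0.1691] -4.31
15 [ 0.6078 -0.1029  0.1692] -1.45
18 [ 0.6079 -0.1003  0.1691] -4.27
21 [ 0.6079 -0.1     0.1691] -17.52
22.2833 0.02295629556588462
```

The keys' sizes agree with green latched (58.5 mm) and red up (67 mm). The front stop is found. First full stroke, watching the green neck in the wrist image.

```bash
cat >> h.py <<'E'
d=np.array([.049,.9988,0]); P=np.array([.607,-.118,.169])
def go(s,rate=.12):
    r.movel(P+d*s/1e3,rate=rate); r.dwell(.05); return r.state()
def neck(name):
    T=pose();im=r.get_image("wrist");cv2.imwrite(f"pics/{name}.png",im[:,:,::-1])
    out=[]
    for c,b in blobs(im,(45,100,40),(80,255,255),None,20):
        q=cast("wrist",b[0]-.5,c[1],.05,T);e=cast("wrist",b[0]+b[2]-.5,c[1],.05,T)
        if q[0]>.56: out.append((b,q[1].round(4),e[1].round(4)))
    return out
E
python3 - <<'E'
from h import *
f0=np.load("lev.npy")[1]
print(neck("n0"))
for s in(5,-5,-10,-12,-14,-16,-18):
    st=go(s); F=(st["force"]-f0)@d; print(s,st["tool_pos"][1].round(4),round(F,2))
    if F>10: break
print(neck("n1"))
for s in(16,19,20.5):
    st=go(s); print(s,st["tool_pos"][1].round(4),round((st["force"]-f0)@d,2))
print(neck("n2"),st["t"],st["gripper_width"])
E
```

```text
[([476, 232, 13, 20, 213], np.float64(0.0044), np.float64(0.0133))]
5 -0.1125 -2.3
-5 -0.1222 2.73
-10 -0.1276 3.08
-12 -0.1292 4.47
-14 -0.1313 3.03
-16 -0.1334 3.34
-18 -0.134 10.3
[([535, 234, 12, 21, 176], np.float64(0.012), np.float64(0.0203))]
16 -0.1018 1.54
19 -0.1003 -4.44
20.5 -0.1002 -11.04
[([483, 232, 13, 21, 207], np.float64(0.0092), np.float64(0.0181))] 25.6 0.022965939409030287
```

Run:
```python
from h import *
f0=np.load("lev.npy")[1]
for i in range(2,6):
    go(-14,.15); a=r.state()["force"]; st=go(-18.3,.08); Fr=(st["force"]-f0)@d; yr=st["tool_pos"][1]
    go(16,.15); st=go(20.5,.08); n=neck(f"k{i}")
    print(i,"pull",round((a-f0)@d,2),"rear",round(Fr,2),yr.round(4),"front",st["tool_pos"][1].round(4),round((st["force"]-f0)@d,2),n,round(st["t"],2))
    if n and n[0][2]-n[0][1]<.0065: break
```

```text
2 pull -2.69 rear 12.41 -0.1341 front -0.1002 -10.75 [([490, 232, 13, 21, 204], np.float64(0.0141), np.float64(0.023))] 27.11
3 pull 0.93 rear 12.12 -0.1341 front -0.1001 -12.15 [([497, 233, 11, 20, 158], np.float64(0.0189), np.float64(0.0264))] 28.62
4 pull 1.25 rear 10.84 -0.1341 front -0.1001 -12.01 [([504, 237, 4, 16, 29], np.float64(0.0239), np.float64(0.0266))] 30.12
```

On stroke 4 the pad's back stayed put (26.4→26.6 mm) while the jaw gained 5 mm. The neck is therefore about 6.4 mm in, so I stop pumping. I'll let go, back off and check.

Run:
```python
from h import *
go(18.5); r.release(); p=pose()[:3,3]; r.movel([p[0],p[1],.26],rate=.2)
R=np.array([[-1,0,0],[0,1,0],[0,0,-1.]])
r.movel([.56,.03,.26],rate=.25); r.dwell(.3)
print(neck("f1")); print(r.state()["t"],r.state()["force"].round(2))
im=cv2.imread("pics/f1.png"); cv2.imwrite("pics/fc.png",cv2.resize(im[90:340,100:500],None,fx=2,fy=2,interpolation=3))
```

```text
[([316, 257, 3, 15, 42], np.float64(0.0229), np.float64(0.0258))]
32.7667 [-0.08 -0.14 -1.72]
```

View pics/fc.png

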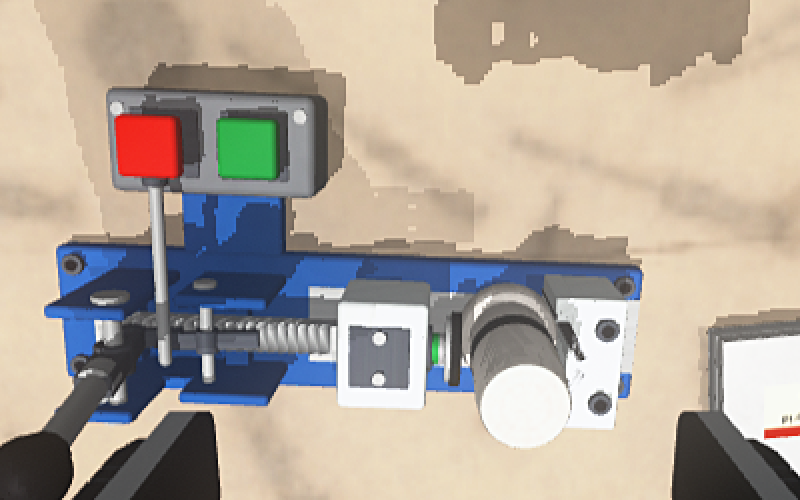

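The red key (149,146) is up and the green (247,149) is latched. The tube (525,405 top) is upright in the V, with the pad against it and about 3 mm of the green neck showing at (436,350). I'm handing in.

```bash
python3 -c "
from rig import r
print(r.close_job())"
```

```text
the job is handed in; nothing more can be done
None
```

I handed the job in at about 33 s: the tube stands in the V-jaw, the feed key is latched with the red key up, and four full lever strokes pushed the pad's green neck in by about 6 mm, with about 3 mm still showing.

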